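# Open the sugar drum on the coffee's side

### The arm

A 6-joint arm with a two-finger parallel gripper is mounted at the origin on the work surface. World frame = base frame: x ahead of the robot, y to its left, z up, the work surface at z = 0. Lengths are in m, angles in rad, forces in N, time in s.
With the tool pointing down it reaches from about 0.275 to 0.875 m from the base axis. Payload 12.5 kg.
Tool frame: the origin (TCP) lies midway between the tips of the shut fingers; the grasp point (between the pads) lies 19 mm behind it; z points along the fingers, y is the line along which they close (so a half turn about z gives the same grasp; the last joint's range is limited). The gripper opens to 85 mm and grips with 20 to 120 N. Pads are 22 mm wide; open, the fingers measure 114 mm over their backs; the gripper's body (76 mm by 85 mm) begins 54 mm behind the grasp point. The pads swing forward as they close: fully open they stand 13 mm farther back than shut.
Start: joints at [-1.239, 0.351, 1.652, -0, 1.139, -0.085], TCP at [0.223, -0.503, 0.231] pointing down, gripper open.
Joint ranges: [-2.75, 2.75], [-0.79, 2.1], [0.01, 2.65], [-1.57, 4.71], [0.07, 3.14], [-2.87, 2.87]. Speed limits (rad/s): [2.22, 2.22, 2.79, 3.14, 3.14, 3.14].

### API

Orientations are given as a unit quaternion [w, x, y, z].
In Python, from workcell import monitor, viewer, workorder, models gives the robot as it stands.
- The arm moves only by the tool jog_arm, never from a script. Its argument "increments" is a list that holds one entry, the list of rows, each a list of 4 numbers: the shift along the tool's x, y, z in mm, then the turn about the tool's z in rad. A call has 1 to 8 rows; each row shifts and turns the commanded pose from where the row before left it, along the tool's axes as they then stand; what a row does not reach is not made up. A row lasts 1/8 s, in which the tool goes at most 62.5 mm and 10.7 degrees, less where a joint would pass 70% of its speed; a pose out of reach is approached as far as the arm can. A call is refused whole if a number of a shift passes 62.5 or a number of a turn 0.188, either way. A call with a gripper value outside its range is refused whole. "jaw" is the finger opening in mm, from 0 to 85.4, set as the call begins (left out, the last holds). The fingers move at their own pace and stop on an object; "squeeze" is the grip in N (left out, the last holds). Time passes only in rows, so rows that do not move let the fingers close. It gives the time, the measured TCP pose, the force, the opening and the grip force at its end, in the units of the state.
- monitor.state(): the state, without advancing time (a new reading comes with each control period).
- viewer.capture(name): name is "side" or "top" or "wrist"; returns the picture (480x640x3 uint8, red, green, blue); there is no depth.
- viewer.camera_params(name): a dict with "fx", "fy", "cx", "cy" (pixels), "R" (3x3) and "t" (3): a world point X has camera coordinates R X + t; the wrist camera has in their place "T_tool_cam" (4x4, takes a point from camera to tool coordinates, whose origin is the TCP and whose axes are the flange's). Camera axes: x right, y down, z forward; pixel columns grow to the right and rows downward; lengths in m; the calibration is good to about 2 mm. A picture is of the moment at which its call begins: read the wrist's pose just before it. camera_params takes no time and is no camera call.
- workorder.job_done(): hands the job in; it is judged then, once.
Trained networks look in the newest picture that a camera, given by its name, has taken for a name from the list of things; names that differ only in an ending like _2 or _b are one class to them, and where a whole thing is asked for, a point or a joint stands for the part that bears it (a point fixed in the world has none). Each returns a list of dicts, best first, with "score" (0 to 1); they miss things now and then, are a little off and sometimes report something else, mostly with a low value. They report only what shows in the picture. A call takes as long as a camera call. They do not tell look-alikes from the thing itself.
- models.cut_out(camera, query): "mask" (480x640 bool, what is visible of it) and "position" ([column, row] in pixels, amid what is visible of it).
The state is a dict: "t": time; "qpos": joint angles; "qd": joint speeds; "joint_torque": joint torques, N m; "eef_pos": TCP position; "orientation": TCP orientation; "ft_force": force on the tool from outside, world axes, zero at the start; "moment": the same for the moment, N m; "width": finger opening in m; "finger_force": force on a finger pad.
Only numpy, scipy, OpenCV 4.12 (cv2) and the standard library are available. Lean on these libraries where they do the work, as an engineer would, in place of code of your own. Each camera call takes 0.05 s, during which the arm holds its last target. There are 200 camera calls.

### The job

On the cafe counter stands a round white sugar drum with two compartments, each marked by a pour lip on the drum's rim, under one steel cap with a single opening. A cup of coffee on a saucer stands by one lip and a steel milk jug by the other: turn the cap by its raised bar until its opening lies fully over the compartment next to the coffee cup, in line with that lip, and let go. Leave the cup and the jug standing where they are.

Things in the scene. Friction and masses are not known exactly. Their poses are not given: they have to be found in the camera images.
- dispenser: White sugar drum, 128 mm wide, fixed. Origin: on its axis at the counter. Two compartments, 72 deg wide, centred 60 deg either side of its +x axis (towards +y and -y), a 30 mm wide lip outside each. Flat steel cap on top, 124 mm wide, upper face 92 mm above the counter. On the cap, centred on the axis, an upright grip bar 54 long, 14 thick, its top 126 above the counter; it turns with the cap.
- cap (a joint): Cap angle, rad, anticlockwise from above. The one opening (wedge 44 deg wide, 31 to 58 mm from the axis) lies in line with the bar's length, beyond one end. At 0 bar and opening point along the drum's +x, midway between the lips; at +1.05 the opening is centred on the +y compartment, at -1.05 on the -y one. Starts within 0.25 of 0; stops at +-1.75; light friction (0.05 N m), stays where left.
- cup: White cup of coffee, 76 mm across, with a small ear handle, on a white saucer 112 mm across (cup and saucer are one piece), 63 mm tall. Origin at the centre of the saucer's underside. It stands loose about 150 mm from the drum's axis, outside one of the two pour lips.
- jug: Steel milk jug, 84 mm across and 90 mm tall, with a loop handle; origin at the centre of its underside. It stands loose about 150 mm from the drum's axis, outside the other pour lip.
There are look-alikes about, which are no part of the job. Leave any orange or pink look-alike of the cup alone.

How it is judged:
By the outcome, as a careful person would: the job done as asked, in the order asked, and still so for the second after the job is handed in, with the robot touching nothing.
It also fails if it takes over 29 s, if anything falls off the work surface, if the arm or the gripper's body presses on something with over 40 N, if the wrist force passes 120 N, or if a joint passes its speed limit or range.

## Working session

There is one attempt and no reset: what is moved stays moved. The work goes in short steps, Python scripts to look and compute and a tool call to move; the robot and the scene stay as the last step left them, time stands still between calls to the robot, and variables do not carry over. Pictures are saved under pics/ and viewed, at most 10 in all, crops included, and the job is handed in when it is done.

Besides the shell and the picture viewer there is one more tool, called after "Request:" as name(argument=value, ...), one argument or row to a line, values as JSON. jog_arm: Moves the arm, as the interface text tells. Its arguments: {"type":"object","properties":{"increments":{"type":"array"},"jaw":{"type":"number"},"squeeze":{"type":"number"}},"required":["increments"]}

```bash
mkdir -p pics
python3 - <<'E'
from workcell import monitor, viewer, models
import numpy as np, cv2
s=monitor.state(); print(s['t'],s['eef_pos'],s['orientation'],s['width'])
for c in ['top','side']:
    im=viewer.capture(c); cv2.imwrite(f'pics/{c}0.png',im[:,:,::-1])
    p=viewer.camera_params(c); print(c,{k:np.round(v,4).tolist() for k,v in p.items()})
    for q in ['dispenser','cap','cup','jug']:
        for d in models.cut_out(c,q): print(c,q,round(d['score'],2),np.round(d['position']),d['mask'].sum())
E
```

```text
0.0 [ 0.22258884 -0.50258787  0.23074203] [-5.94043917e-04  9.78359235e-01  2.06912660e-01 -7.51417396e-05] 0.08566831497519682
top {'fx': 450.452, 'fy': 450.452, 'cx': 324.6628, 'cy': 240.1719, 'R': [[0.0093, -0.999, 0.0441], [-0.9872, -0.0162, -0.1585], [0.1591, -0.0421, -0.9864]], 't': [-0.0261, 0.6817, 0.8374]}
top dispenser 0.9 [376. 323.] 3965
top cap 0.71 [379. 326.] 3344
top cup 0.93 [280. 220.] 2166
top cup 0.89 [438. 192.] 2122
top cup 0.8 [359. 191.] 2076
top cup 0.75 [418. 268.] 2190
top jug 0.68 [303. 305.] 1412
side {'fx': 585.9906, 'fy': 585.9906, 'cx': 324.3567, 'cy': 247.9107, 'R': [[-0.9942, -0.1076, 0.0007], [-0.0606, 0.5547, -0.8298], [0.0889, -0.8251, -0.558]], 't': [0.6426, 0.1164, 0.8719]}
side dispenser 0.74 [414. 230.] 4855
side cap 0.96 [408. 214.] 2275
side cup 0.77 [240. 244.] 2789
side cup 0.73 [263. 197.] 1926
side cup 0.63 [263. 308.] 3922
side cup 0.56 [346. 210.] 1878
side cup 0.43 [384. 292.] 3702
side jug 0.88 [386. 287.] 3606
side jug 0.72 [414. 230.] 4706
```

View pics/top0.png

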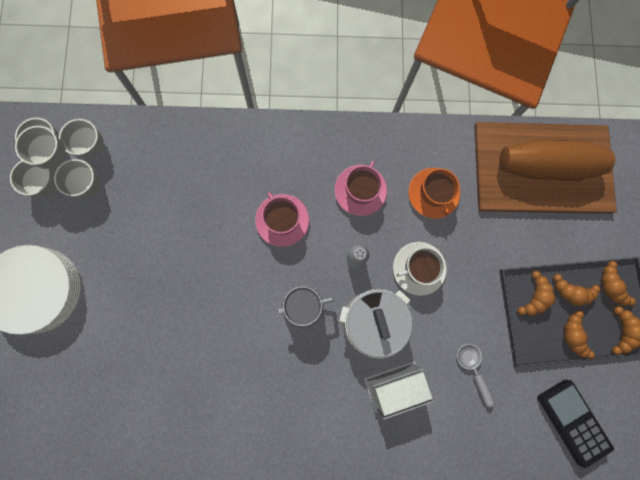

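View pics/side0.png

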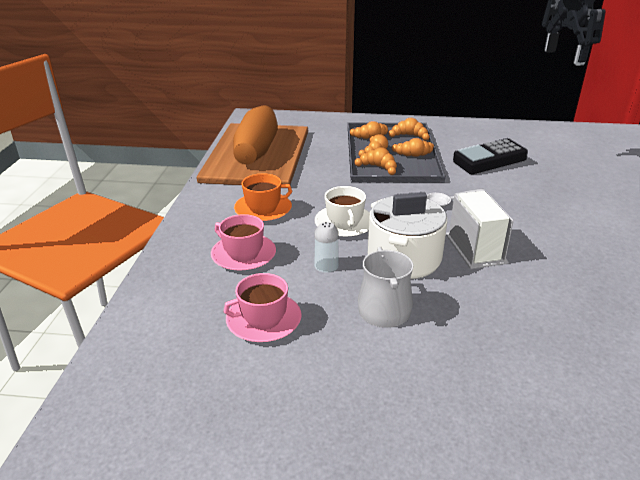

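White cup at top (420,268) is the coffee cup; pink (282,220) and (360,190) and orange (437,193) are look-alikes. The jug is at (303,305), the drum at (379,325) with lips near (402,297) and (345,314), and the opening near (372,299). Next I take one close crop and the numbers.

```bash
cat > h.py <<'E'
from workcell import monitor, viewer, models
import numpy as np, cv2
def ray(c,uv,z):
    p=viewer.camera_params(c); R=np.array(p['R']);t=np.array(p['t'])
    o=-R.T@t; d=R.T@np.array([(uv[0]-p['cx'])/p['fx'],(uv[1]-p['cy'])/p['fy'],1]); return o+d*(z-o[2])/d[2]
def rect(im,c,ctr,z,half=.12,n=600):
    # ortho view of plane z: column -> -y, row -> -x
    p=viewer.camera_params(c); R=np.array(p['R']);t=np.array(p['t'])
    K=np.array([[p['fx'],0,p['cx']],[0,p['fy'],p['cy']],[0,0,1]])
    s=2*half/n
    A=np.array([[0,-s,ctr[0]+half],[-s,0,ctr[1]+half],[0,0,1]])
    H=K@np.column_stack([R[:,0],R[:,1],R[:,2]*z+t])@A
    return cv2.warpPerspective(im,H,(n,n),flags=cv2.INTER_CUBIC|cv2.WARP_INVERSE_MAP)
E
python3 - <<'E'
from h import *
im=viewer.capture('top')
for q,z in [('cap',.092),('dispenser',.09),('jug',.05),('cup',.03)]:
    for d in models.cut_out('top',q)[:4]: print(q,np.round(ray('top',d['position'],z),4),d['score'])
m=models.cut_out('top','cap')[0]['mask'].astype(np.uint8)
c=max(cv2.findContours(m,0,2)[0],key=cv2.contourArea)
print(cv2.fitEllipse(c))
print(np.round(ray('top',cv2.fitEllipse(c)[0],.092),4))
ctr=ray('top',(379,325),.092);print(ctr)
r=rect(im,'top',ctr,.092,.12)
cv2.imwrite('pics/r.png',r[:,:,::-1])
E
```

```text
cap [ 0.5163 -0.114   0.092 ] 0.78
dispenser [ 0.5196 -0.1132  0.09  ] 0.71
dispenser [ 0.6287 -0.1936  0.09  ] 0.31
jug [ 0.5265 -0.1235  0.05  ] 0.69
jug [0.5575 0.0291 0.05  ] 0.63
jug [ 0.5158 -0.1242  0.05  ] 0.38
cup [ 0.792  -0.0848  0.03  ] 0.83
cup [ 0.6311 -0.2099  0.03  ] 0.75
cup [ 0.7875 -0.2461  0.03  ] 0.59
cup [0.7278 0.0679 0.03  ] 0.58
((378.9486389160156, 323.7197265625), (65.1893081665039, 67.86673736572266), 153.2274932861328)
[ 0.5209 -0.1179  0.092 ]
[ 0.51856475 -0.11794544  0.092     ]
```

View pics/r.png

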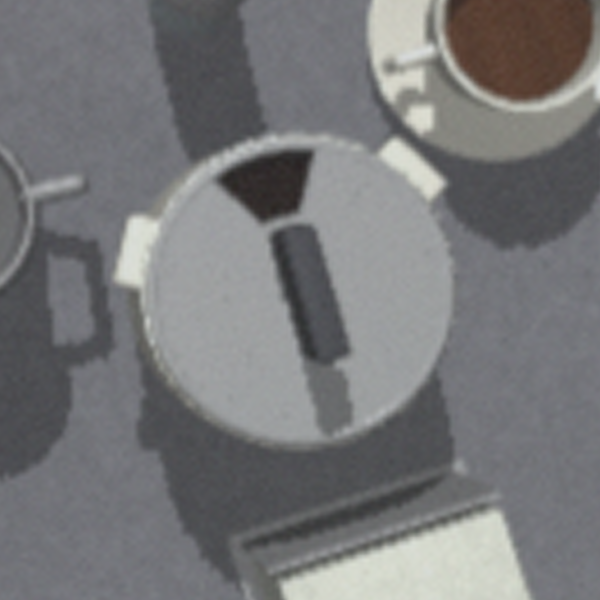

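The crop shows the cap centre at (298,290), so the axis is about (0.5226,-0.117). The bar and opening point about 17° in world. The cup's lip at (413,170) is at about -44° and the jug's lip at (132,250) about +76°. The cup beside the right lip is the white one, so the cap needs about 60° clockwise.

Request:
jog_arm(
  increments=[
    [[40, -22, 0, 0], [40, -22, 0, 0], [40, -22, 0, 0], [40, -22, 0, 0], [40, -22, 0, 0], [40, -22, 0, 0], [40, -22, 0, 0], [40, -22, 0, 0]],
  ],
  jaw=60,
)

```text
t: 1.8
eef_pos: [0.4449, -0.2111, 0.2315]
orientation: [0.0, 0.978, 0.207, 0.0]
ft_force: [0.1, -0.8, -0.1]
width: 0.0603
finger_force: 0.0
```

Request:
jog_arm(
  increments=[
    [[37, -18, 0, 0], [37, -18, 0, 0], [36, -19, 0, 0], [0, 0, 0, 0.12], [0, 0, 0, 0]],
  ],
)

```text
t: 2.42
eef_pos: [0.5224, -0.1173, 0.2312]
orientation: [-0.0, 0.989, 0.149, -0.0]
ft_force: [-0.7, -0.2, 0.0]
width: 0.0601
finger_force: 0.0
```

```bash
cat >> h.py <<'E'
from scipy.spatial.transform import Rotation as Ro
def err(ax=(.5226,-.1171),ang=16.8,z=.098):
    s=monitor.state(); q=s['orientation']; R=Ro.from_quat([*q[1:],q[0]]).as_matrix()
    yaw=np.degrees(np.arctan2(R[1,0],R[0,0]))
    print('t',s['t'],'pos',s['eef_pos'],'yaw',yaw,'q',np.round(s['qpos'],3),'F',s['ft_force'],'w',s['width'])
    print('tool shift mm',1e3*R.T@(np.array([*ax,z])-s['eef_pos']),'turn',np.radians(yaw-ang))
E
python3 - <<'E'
from h import *
err()
s=monitor.state(); im=viewer.capture('wrist'); cv2.imwrite('pics/w1.png',im[:,:,::-1])
p=viewer.camera_params('wrist'); T=np.array(p['T_tool_cam']); q=s['orientation']
R=Ro.from_quat([*q[1:],q[0]]).as_matrix()
print(np.round(T,3).tolist())
np.savez('w1.npz',R=R,p=s['eef_pos'],T=T,K=[p['fx'],p['fy'],p['cx'],p['cy']])
Rc=R@T[:3,:3]; pc=R@T[:3,3]+s['eef_pos']
# orthoview at cap plane, same window as top crop
n=600;sc=.0004;ctr=(.5226,-.1171)
A=np.array([[0,-sc,ctr[0]+.12],[-sc,0,ctr[1]+.12],[0,0,1]])
K=np.array([[p['fx'],0,p['cx']],[0,p['fy'],p['cy']],[0,0,1]])
out=[]
for z in (.092,.126):
    M=Rc.T; t=-M@pc
    out.append(cv2.warpPerspective(im,K@np.column_stack([M[:,0],M[:,1],M[:,2]*z+t])@A,(n,n),flags=cv2.INTER_LINEAR|cv2.WARP_INVERSE_MAP))
o=cv2.resize(np.hstack(out),(800,400)); cv2.imwrite('pics/w1r.png',o[:,:,::-1])
E
```

```text
t 2.425 pos [ 0.52241548 -0.1173037   0.23119087] yaw 17.083995269707472 q [-0.308  0.325  1.689 -0.     1.128  0.965] F [-0.67002681 -0.21011148  0.0234474 ] w 0.06009834698345401
tool shift mm [  0.26027773  -0.1334474  133.19082822] turn 0.004956652516484691
[[-0.0, -0.954, -0.299, 0.076], [1.0, -0.0, -0.001, 0.001], [0.001, -0.299, 0.954, -0.144], [0.0, 0.0, 0.0, 1.0]]
```

View pics/w1r.png

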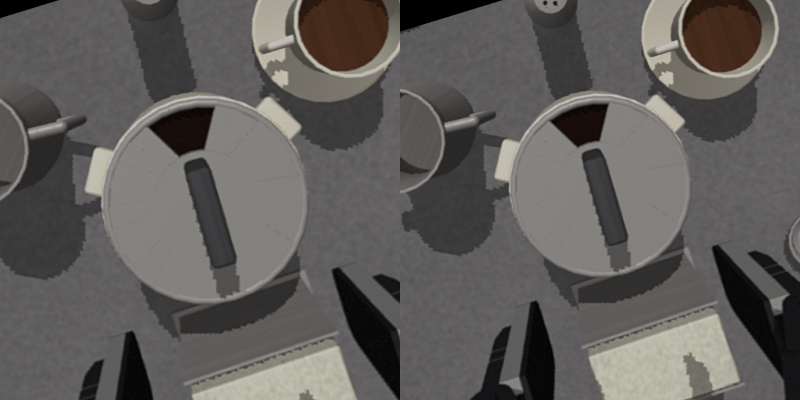

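The wrist view agrees: the bar is at about 16.5° and the cup's lip at about -43.6°. The axis sits about 1–3 mm towards -y of my estimate. I'll descend and grip.

Request:
jog_arm(
  increments=[
    [[0, 2, 35, 0], [0, 0, 35, 0], [0, 0, 35, 0], [0, 0, 18, 0], [0, 0, 10, 0], [0, 0, 0, 0]],
  ],
)

```text
t: 3.22
eef_pos: [0.5228, -0.1197, 0.0982]
orientation: [-0.0, 0.989, 0.148, -0.0]
ft_force: [-0.6, -0.0, 0.8]
width: 0.0599
finger_force: 0.0
```

Request:
jog_arm(
  increments=[
    [[0, 0, 0, 0], [0, 0, 0, 0], [0, 0, 0, 0], [0, 0, 0, 0]],
  ],
  jaw=10,
  squeeze=25,
)

```text
t: 3.72
eef_pos: [0.5231, -0.1194, 0.0989]
orientation: [0.0, 0.989, 0.148, 0.0]
ft_force: [-3.0, 1.7, 6.7]
width: 0.0136
finger_force: 28.3
```

```bash
python3 -c "
from h import *
err(); print(monitor.state()['finger_force'],monitor.state()['moment'])"
```

```text
t 3.725 pos [ 0.52314293 -0.11937765  0.09892304] yaw 17.01700947789488 q [-0.311  0.503  1.796  0.     0.842  0.962] F [-3.01225893  1.69340465  6.66621049] w 0.013610667542739966
tool shift mm [ 0.1468566  -2.33698546  0.92269867] turn 0.003787529897299511
28.3468160033226 [0.33592463 0.23068069 0.02576884]
```

Request:
jog_arm(
  increments=[
    [[0, 0, 0, 0.13], [0, 0, 0, 0.13], [0, 0, 0, 0.13], [0, 0, 0, 0.13], [0, 0, 0, 0.13], [0, 0, 0, 0.13], [0, 0, 0, 0.13], [0, 0, 0, 0.13]],
  ],
)

```text
t: 4.72
eef_pos: [0.5229, -0.1205, 0.0989]
orientation: [0.001, 0.931, -0.365, 0.0]
ft_force: [-5.2, -8.4, 5.7]
width: 0.0132
finger_force: 28.4
```

Request:
jog_arm(
  increments=[
    [[0, 0, 0, 0.015], [0, 0, 0, 0], [0, 0, 0, 0]],
  ],
)

```text
t: 5.1
eef_pos: [0.5229, -0.1206, 0.0989]
orientation: [0.001, 0.929, -0.37, 0.0]
ft_force: [-4.7, -6.7, 6.3]
width: 0.0138
finger_force: 28.4
```

```bash
python3 -c "
from h import *
err(ang=-43.6)"
```

```text
t 5.1 pos [ 0.52289485 -0.1205534   0.098923  ] yaw -43.42863845483328 q [-3.130e-01  5.030e-01  1.796e+00 -2.000e-03  8.420e-01  2.018e+00] F [-4.72735993 -6.65578837  6.29646712] w 0.013794253149459047
tool shift mm [-2.58937861 -2.30623004  0.91718641] turn 0.002990823174464206
```

Request:
jog_arm(
  increments=[
    [[0, 0, 0, 0], [0, 0, 0, 0], [0, 0, 0, 0]],
  ],
  jaw=55,
)

```text
t: 5.48
eef_pos: [0.523, -0.1194, 0.0982]
orientation: [-0.0, 0.929, -0.37, -0.0]
ft_force: [0.3, -0.5, -0.1]
width: 0.0549
finger_force: 0.0
```

Request:
jog_arm(
  increments=[
    [[0, 0, -15, 0], [0, 0, -30, 0], [0, 0, -40, 0], [0, 0, -45, 0], [-40, 0, 0, 0], [-40, 0, 0, 0], [-40, 0, 0, 0], [0, 0, 0, 0]],
  ],
)

```text
t: 6.48
eef_pos: [0.4346, -0.0358, 0.2294]
orientation: [-0.0, 0.929, -0.369, 0.0]
ft_force: [1.0, 0.2, 0.4]
width: 0.0554
finger_force: 0.0
```

Run:
```python
from h import *
err()
im=viewer.capture('top'); cv2.imwrite('pics/top2.png',im[:,:,::-1])
r=rect(im,'top',(.5186,-.1179),.092); 
s=monitor.state(); w=viewer.capture('wrist')
o=cv2.resize(np.hstack([r,cv2.resize(w,(800,600))]),(800,343)); cv2.imwrite('pics/r2.png',o[:,:,::-1])
cv2.imwrite('pics/r2full.png',r[:,:,::-1])
```

```text
t 6.475 pos [ 0.4346107  -0.03577354  0.2293864 ] yaw -43.349091247114885 q [-0.189  0.143  1.931  0.     1.067  2.138] F [0.9812344  0.1812826  0.35903951] w 0.055353903439394114
tool shift mm [119.72622579  -1.17604321 131.46385002] turn -1.0497996843446569
```

View pics/r2full.png

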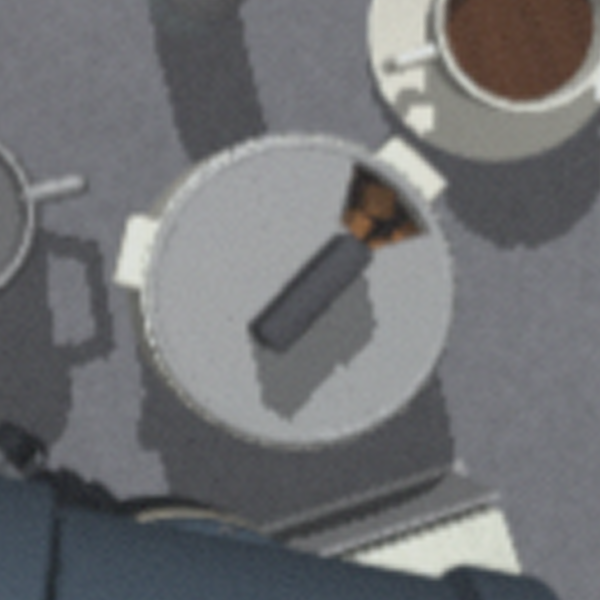

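The opening now lies beside the cup's lip, at (388,207) against the lip at (413,170). It is centred to within about 2° and brown sugar shows through all of it. The cup and jug haven't moved, so I'm handing in.

```bash
python3 -c "
from workcell import workorder
print(workorder.job_done())"
```

```text
the job is handed in; nothing more can be done
None
```

The cap's opening now lies over the compartment next to the white coffee cup, in line with that lip to within about 2° in the top camera. The gripper has let go and moved clear, the cup and jug stand where they were, and the job was handed in at about 6.5 s; no verdict came back.

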